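# Free the stuck dosing cup and stand it in the drip tray

### The arm

A 6-joint arm with a two-finger parallel gripper is mounted at the origin on a cart in front of the work surface, level with it; the furniture and walls round the work are solid. World frame = base frame: x ahead of the robot, y to its left, z up, the work surface at z = 0. Lengths are in m, angles in degrees, forces in N, time in s.
With the tool pointing down it reaches from about 0.25 to 0.725 m from the base axis. Payload 9.7 kg.
Tool frame: the origin (TCP) lies midway between the tips of the shut fingers; the grasp point (between the pads) lies 19 mm behind it; z points along the fingers, y is the line along which they close (so a half turn about z gives the same grasp; the last joint's range is limited). The gripper opens to 85 mm and grips with 20 to 120 N. Pads are 22 mm wide; open, the fingers measure 114 mm over their backs; the gripper's body (76 mm by 85 mm) begins 54 mm behind the grasp point. The pads swing forward as they close: fully open they stand 13 mm farther back than shut.
Start: joints at [63.312, 4.979, 10.078, 95.1, 0, 90], TCP at [0.247, 0.491, 0.208] pointing down, gripper open.
Joint ranges: [-179.16, 179.16], [-48.56, 103.87], [-65.8, 70.77], [-126.05, 130.52], [-82.76, 87.17], [-180, 180]. Speed limits (degrees/s): [127.2, 127.2, 147.25, 180, 180, 180].

### API

Orientations are given as [roll, pitch, yaw] about the fixed x, y, z axes, in that order (R = Rz(yaw) Ry(pitch) Rx(roll)).
In Python, from workcell import bot gives the robot as it stands.
- The arm moves only by the shell command python3 -m crank 'ROWS' [FORCE]. ROWS is JSON, a list of rows, each an object with "gripper": the finger opening in mm, from 0 to 85.4; "travel": the shift along the tool's x, y, z in mm, a list of three; "twist": the turn, a rotation vector about the tool's x, y, z in rad, a list of three. In form: [{"gripper": gripper, "travel": [tx, ty, tz], "twist": [rx, ry, rz]}, ...]. A call has 1 to 12 rows; each row shifts and turns the commanded pose from where the row before left it, along the tool's axes as they then stand; what a row does not reach is not made up. A row lasts 1/8 s, in which the tool goes at most 62.5 mm and 10.7 degrees, less where a joint would pass 70% of its speed; a pose out of reach is approached as far as the arm can. A call is refused whole if a number of a shift passes 62.5 or a number of a turn 0.188, either way. A call with a gripper value outside its range is refused whole. The fingers move at their own pace and stop on an object; FORCE is the grip in N (left out, the last holds). Time passes only in rows, so rows that do not move let the fingers close. It gives the time, the measured TCP pose, the force, the opening and the grip force at its end, in the units of the state.
- bot.get_obs(): the state, without advancing time (a new reading comes with each control period).
- bot.camera(name): name is "scene" or "top"; returns the picture (400x640x3 uint8, red, green, blue); there is no depth.
- bot.calibration(name): a dict with "vfov" (degrees; the focal length in pixels is half the picture's height over the tangent of half this angle, whatever the lens; pixels are square), "cx", "cy" (the principal point, pixels), "camera_from_world" (4x4, takes a point from world to camera coordinates). Camera axes: x right, y down, z forward; pixel columns grow to the right and rows downward; lengths in m; the calibration is good to about 2 mm. A picture is of the moment at which its call begins. calibration takes no time and is no camera call.
- bot.job_done(): hands the job in; it is judged then, once.
The state is a dict: "time": time; "q": joint angles; "qd": joint speeds; "joint_efforts": joint torques, N m; "ee_pos": TCP position; "tcp_rot": TCP orientation; "wrist_force": force on the tool from outside, world axes, zero at the start; "torque": the same for the moment, N m; "opening": finger opening in m; "grasp_force": force on a finger pad.
Only numpy, scipy, OpenCV 4.12 (cv2) and the standard library are available. Lean on these libraries where they do the work, as an engineer would, in place of code of your own. Each camera call takes 0.05 s, during which the arm holds its last target. There are 200 camera calls.

### The job

The steel soap-dosing cups were nested while wet and have jammed in the wire caddy. Pull the top cup straight up off the two below it, leaving the caddy standing where it is, and set it down (do not drop it) upright in the free half of the drip tray, clear of the cup already there and with its handle pointing the same way as that cup's handle. Leave everything else as it stands.

Things in the scene. Friction and masses are not known exactly. Their poses are not given: they have to be found in the camera images.
- cup_mid (a point): Centre, half-way up, of the top cup, the one to move: round tapered steel cup 78 mm high, 60 mm wide at the rim, 43 at the foot, wall 3, 0.2 kg. Axes: z up its axis, handle along its -x. It starts jammed in the second cup of the caddy, its top 27 mm above that cup's rim, its handle within 0.25 rad of those below; straight up, it comes free with about 3 to 12 N above its weight.
- cup_handle (a point): Point on the top cup's strap handle, 75 mm from the cup's axis, 6.5 mm below the rim. The handle is 18 mm wide and 3 thick, level, reaches 76 mm from the axis along the cup's -x, and its end is turned down to 21 mm below the rim. Inside, this cup is filled from 28 mm below the rim downwards.
- caddy: Heavy loose cup caddy, 2.4 kg: round dark foot 106 mm wide, 14 high, carrying two such cups, one in the other, that are part of it, handles along its -x. Four thin wires, 41 mm from the axis at 32 and 148 degrees either side of its +x, end in hooks at the second cup's rim, 119.5 mm above the table. Origin: centre of its underside, on the cups' axis.
- drip_tray: White plastic drip tray, fixed: 130 mm (its x) by 250 mm (its y), rim 17 mm high and 5 thick, ribbed floor 8 mm above the table. Origin: centre of its underside. A cup stands in its -y half; the +y half is free.
- standing_mid (a point): Centre, half-way up, of the loose cup that already stands in the tray's -y half: same kind and frame as the top cup (78 mm high, handle along its own -x, over the tray's long front edge).
- soap_scoop: White soap scoop, 68 x 135 x 52 mm, bystander behind the work. Origin: centre of its underside.
- torch: Black pocket torch standing on its lens, 44 mm across, 123 mm high, bystander behind the work. Origin: centre of its underside.
- token_tin: Tin can, 75 mm across, 58 mm high, bystander behind the work. Origin: centre of its underside.
Things that resemble listed ones, but are neither listed nor needed, are in the scene too. What is shaped like the part that bears cup_mid but brown or purple is not meant.

How it is judged:
By the outcome, as a careful person would: the job done as asked, in the order asked, and still so for the second after the job is handed in, with the robot touching nothing.
It also fails if it takes over 32 s, if anything falls off the work surface, if the arm or the gripper's body presses on something with over 40 N, if the wrist force passes 120 N, or if a joint passes its speed limit or range.

## Working session

There is one attempt and no reset: what is moved stays moved. The work goes in short steps, Python scripts to look and compute and a shell command to move; the robot and the scene stay as the last step left them, time stands still between calls to the robot, and variables do not carry over. Pictures are saved under pics/ and viewed, at most 10 in all, crops included, and the job is handed in when it is done.

```bash
ls; mkdir -p pics; python3 - <<'E'
from workcell import bot
import cv2
for n in("scene","top"):
    cv2.imwrite(f"pics/{n}0.png",bot.camera(n)[:,:,::-1]); c=bot.calibration(n); print(n,c)
o=bot.get_obs(); print(o)
E
```

```text
pics
scene {'vfov': 55.977556852846355, 'cx': 319.2917840788464, 'cy': 195.61627934505162, 'camera_from_world': array([[ 0.88534674, -0.46485235,  0.00856986, -0.48158511],
       [-0.34453582, -0.66834837, -0.65924618,  0.24502379],
       [ 0.31217978,  0.58070884, -0.75187833,  1.06559963],
       [ 0.        ,  0.        ,  0.        ,  1.        ]])}
top {'vfov': 44.36453233720779, 'cx': 316.60453145878574, 'cy': 197.40817487760037, 'camera_from_world': array([[ 0.02491205, -0.99968688, -0.00235202,  0.01949378],
       [-0.97876216, -0.02391159, -0.2035998 ,  0.56542562],
       [ 0.20347981,  0.00737416, -0.97905137,  1.44545822],
       [ 0.        ,  0.        ,  0.        ,  1.        ]])}
{'time': 0.1, 'q': array([6.33110710e+01, 5.00724098e+00, 1.00382575e+01, 9.50996299e+01,
       1.91738475e-04, 8.99993988e+01]), 'qd': array([-0.06251907, -0.11156643,  0.03205765, -0.08877419,  0.08755426,
       -0.00044129]), 'joint_efforts': array([-1.17623367e-03, -5.21561837e+01,  4.65652514e+01,  1.59730524e-02,
       -5.38804261e-05, -1.10608585e-05]), 'ee_pos': array([0.246922  , 0.49118847, 0.20735418]), 'tcp_rot': array([-1.79931387e+02, -1.92458271e-04,  1.53311672e+02]), 'wrist_force': array([ 0.04145926,  0.64652391, -0.04074797]), 'torque': array([-0.01508861,  0.09753155,  0.00721327]), 'grasp_force': 0.0, 'opening': 0.08553256778200533}
```

View pics/scene0.png

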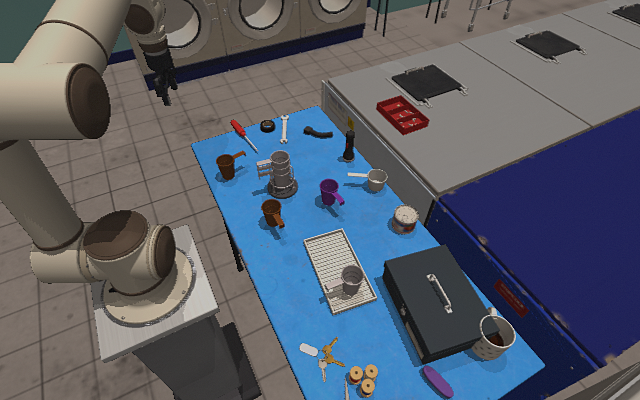

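View pics/top0.png

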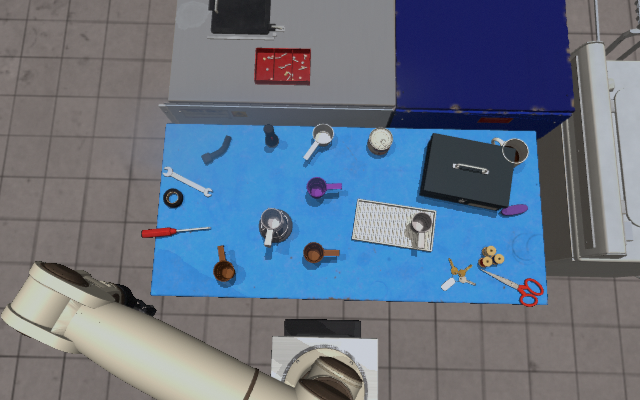

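The scene view shows the stack at about (281,172) with handles to the left, and the standing cup at (351,280) with its handle at (332,288). In the top view the stack is at (275,222) with its handle end at (268,243), the tray spans (352–436, 200–250), and the standing cup is at (421,223). I'll enlarge these areas.

```bash
python3 - <<'E'
import cv2,numpy as np
t=cv2.imread("pics/top0.png");s=cv2.imread("pics/scene0.png")
def z(i,x,y,w,h,k):
    c=cv2.resize(i[y:y+h,x:x+w],None,fx=k,fy=k,interpolation=cv2.INTER_CUBIC)
    for a in range(0,w,10): cv2.putText(c,str(x+a) if a%20==0 else "|",(a*k,8),0,.3,(0,0,255))
    for a in range(10,h,10): cv2.putText(c,str(y+a),(0,a*k+4),0,.3,(0,0,255))
    return c
A=np.hstack([z(t,245,195,60,60,5),z(t,345,195,100,60,5)])
B=np.hstack([z(s,250,140,60,60,5),z(s,300,225,100,60,5)])
cv2.imwrite("pics/crop1.png",np.vstack([A,B]))
E
```

```text
(no output)
```

View pics/crop1.png

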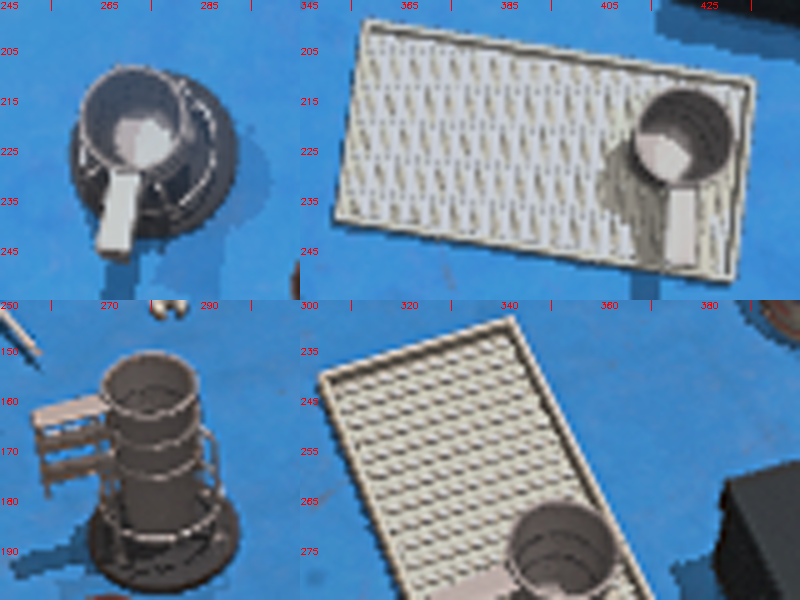

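The crop shows the top cup's rim centred at about top-view (271.7,218.8), with its handle end at (267.6,244). The standing cup's rim is at (421.6,222.4) with its handle end at (421,247.5). The tray corners are (358,199), (436,210.6), (431.6,251.6) and (351.6,239). In the scene view the stack's rim centre is about (280,157). Next I'll turn these into positions.

```bash
cat > h.py <<'E'
import numpy as np
from workcell import bot
def ray(n,p):
    c=bot.calibration(n); f=200/np.tan(np.radians(c["vfov"]/2)); M=c["camera_from_world"]; R=M[:3,:3]
    o=-R.T@M[:3,3]; d=R.T@np.array([(p[0]-c["cx"])/f,(p[1]-c["cy"])/f,1]); return o,d/np.linalg.norm(d)
def plane(n,p,z):
    o,d=ray(n,p); return o+d*(z-o[2])/d[2]
def proj(n,X):
    c=bot.calibration(n); f=200/np.tan(np.radians(c["vfov"]/2)); v=(c["camera_from_world"]@np.append(X,1))[:3]
    return v[:2]/v[2]*f+[c["cx"],c["cy"]]
E
python3 - <<'E'
from h import *
np.set_printoptions(precision=4,suppress=True)
P=lambda ox,oy,x,y:(ox+(x+.5)/5-.5,oy+(y+.5)/5-.5)
T1=lambda x,y:P(245,195,x,y); T2=lambda x,y:P(345,195,x-300,y)
S1=lambda x,y:P(250,140,x,y-300); S2=lambda x,y:P(300,225,x-300,y-300)
def circ(n,pts,z):
    Q=np.array([plane(n,p,z)[:2] for p in pts]); A=np.c_[2*Q,np.ones(len(Q))]
    s=np.linalg.lstsq(A,(Q**2).sum(1),rcond=None)[0]; return s[:2],np.sqrt(s[2]+s[:2]@s[:2])
print("top rim T",circ("top",[T1(80,118),T1(187,118),T1(133,66),T1(95,82),T1(172,82),T1(135,174)],.1465))
print("top rim S",circ("scene",[S1(102,385),S1(198,385),S1(150,352),S1(150,418)],.1465))
a=circ("top",[T1(80,118),T1(187,118),T1(133,66),T1(95,82),T1(172,82),T1(135,174)],.1465)[0]
e=plane("top",T1(113,247),.1415)[:2]; b=plane("top",T1(124,174),.1415)[:2]
es=plane("scene",S1(36,416),.1415)[:2]
for v in(e,es): print("handle end",v,np.linalg.norm(v-a),np.degrees(np.arctan2(*(v-a)[::-1])))
print("strap dir",np.degrees(np.arctan2(*(e-b)[::-1])))
c,r=circ("top",[T2(634,137),T2(733,137),T2(684,87),T2(682,187)],.086);print("standing",c,r)
print("scene st",circ("scene",[S2(509,550),S2(619,550),S2(562,501)],.086))
e=plane("top",T2(680,265),.081)[:2];b=plane("top",T2(682,187),.081)[:2]
print("st handle",np.linalg.norm(e-c),np.degrees(np.arctan2(*(e-c)[::-1])),np.degrees(np.arctan2(*(e-b)[::-1])))
K=np.array([plane("top",T2(*p),.017)[:2] for p in((365,20),(755,78),(735,281),(333,220))]);print("tray",K,K.mean(0))
print(np.linalg.norm(np.diff(K[[0,1,2,3,0]],axis=0),axis=1),[np.degrees(np.arctan2(*v[::-1])) for v in (K[0]-K[1],K[3]-K[2],K[0]-K[3],K[1]-K[2])])
print("tray scene",plane("scene",S2(319,378),.017),plane("scene",S2(511,318),.017))
E
```

```text
top rim T (array([0.4816, 0.1608]), np.float64(0.03097393995408626))
top rim S (array([0.4834, 0.1594]), np.float64(0.03067962291758527))
handle end [0.4091 0.1695] 0.07306602719931132 173.10052944243753
handle end [0.4097 0.1706] 0.07261636181595615 172.20890151015286
strap dir 174.0221738980282
standing [ 0.492 -0.28 ] 0.029787839736113708
scene st (array([ 0.4931, -0.2827]), np.float64(0.028978150204674084))
st handle 0.07588242717250121 178.1677687680631 177.49342938261967
tray [[ 0.5727 -0.0954]
 [ 0.5415 -0.3399]
 [ 0.4141 -0.3245]
 [ 0.4457 -0.0766]] [ 0.4935 -0.2091]
[0.2465 0.1284 0.2499 0.1283] [np.float64(82.74385915514338), np.float64(82.73022082908857), np.float64(-8.427788842371076), np.float64(-6.895702842116482)]
tray scene [ 0.4458 -0.0827  0.017 ] [ 0.5721 -0.0973  0.017 ]
```

```bash
python3 -m crank '[{"gripper":85,"travel":[-36,-19,0],"twist":[0,0,0]},{"gripper":85,"travel":[-36,-19,0],"twist":[0,0,0]},{"gripper":85,"travel":[-36,-19,0],"twist":[0,0,0]},{"gripper":85,"travel":[-36,-19,0],"twist":[0,0,0]},{"gripper":85,"travel":[-36,-19,0],"twist":[0,0,0]},{"gripper":85,"travel":[-36,-19,0],"twist":[0,0,0]},{"gripper":85,"travel":[-36,-19,0],"twist":[0,0,0]},{"gripper":85,"travel":[-36,-19,0],"twist":[0,0,0]},{"gripper":85,"travel":[-36,-19,0],"twist":[0,0,0]},{"gripper":85,"travel":[-36,-19,0],"twist":[0,0,0]}]' 60
python3 -m crank '[{"gripper":85,"travel":[0,0,0],"twist":[0,0,0.186]},{"gripper":85,"travel":[0,0,0],"twist":[0,0,0.186]},{"gripper":85,"travel":[0,0,0],"twist":[0,0,0.186]},{"gripper":85,"travel":[0,0,0],"twist":[0,0,0.186]},{"gripper":85,"travel":[0,0,0],"twist":[0,0,0.186]},{"gripper":85,"travel":[0,0,0],"twist":[0,0,0.186]},{"gripper":85,"travel":[0,0,0],"twist":[0,0,0.186]},{"gripper":85,"travel":[0,0,0],"twist":[0,0,0.186]},{"gripper":85,"travel":[0,0,0],"twist":[0,0,0.186]},{"gripper":85,"travel":[0,0,0],"twist":[0,0,0.186]},{"gripper":85,"travel":[0,0,0],"twist":[0,0,0.186]},{"gripper":85,"travel":[0,0,0],"twist":[0,0,0.186]}]'
python3 -m crank '[{"gripper":85,"travel":[0,0,0],"twist":[0,0,0.186]},{"gripper":85,"travel":[0,0,0],"twist":[0,0,0.186]},{"gripper":85,"travel":[0,0,0],"twist":[0,0,0.186]},{"gripper":85,"travel":[0,0,0],"twist":[0,0,0]},{"gripper":85,"travel":[0,0,0],"twist":[0,0,0]}]'
python3 - <<'E'
from h import *
import cv2
print(bot.get_obs())
s=bot.camera("scene")[:,:,::-1];t=bot.camera("top")[:,:,::-1]
cv2.imwrite("pics/a.png",np.hstack([cv2.resize(s[90:230,200:340],None,fx=2.8,fy=2.8),cv2.resize(t[150:290,200:340],None,fx=2.8,fy=2.8)]))
E
```

```text
time: 1.35
ee_pos: [0.4839, 0.1587, 0.2077]
tcp_rot: [-180.0, -0.0, 153.3]
wrist_force: [0.1, -0.9, -0.4]
opening: 0.0852
grasp_force: 0.0
time: 2.85
ee_pos: [0.4832, 0.1599, 0.2076]
tcp_rot: [-180.0, 0.0, 25.1]
wrist_force: [0.3, -0.8, -0.3]
opening: 0.0846
grasp_force: 0.0
time: 3.48
ee_pos: [0.4975, 0.0494, 0.2079]
tcp_rot: [-175.2, 0.8, 2.7]
wrist_force: [0.4, -0.2, 0.4]
opening: 0.0851
grasp_force: 0.0
{'time': 3.475, 'q': array([  2.68646803,  -1.12135777,   3.67769956,  95.61783773,
         4.84713788, 179.94387405]), 'qd': array([ 1.70481303,  0.01255519,  0.11645217,  0.01283142, -0.1156716 ,
        0.04440564]), 'joint_efforts': array([-1.58601791e+00, -4.51135433e+01,  4.63194072e+01,  1.72736230e-01,
        2.28105742e-01,  4.31017133e-04]), 'ee_pos': array([0.49751801, 0.04942388, 0.20794523]), 'tcp_rot': array([-175.15206519,    0.81403749,    2.74239889]), 'wrist_force': array([ 0.42469059, -0.22755189,  0.36824562]), 'torque': array([-0.07277781,  0.00320802, -0.00420881]), 'grasp_force': 0.0, 'opening': 0.08505060145976064}
```

View pics/a.png

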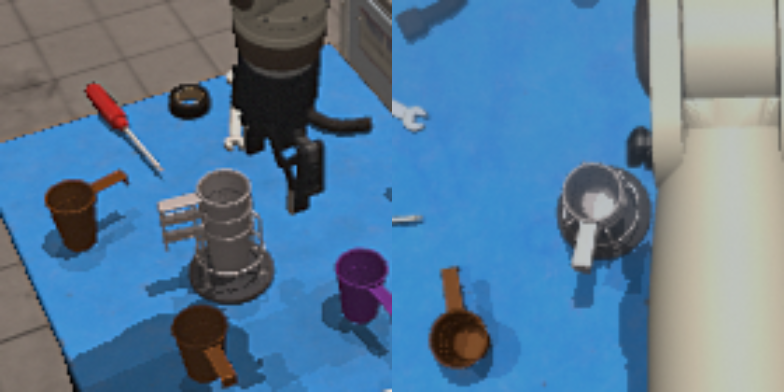

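The stack is untouched. Joint 6 hit its 180° limit on this turning side, which pushed the tool sideways to about y = 0.05. Yaw equals q1 − q6 + 180, so I need the other half-turn, yaw ≈ 173.

```bash
python3 -m crank '[{"gripper":85,"travel":[0,0,0],"twist":[0,0,-0.186]},{"gripper":85,"travel":[0,0,0],"twist":[0,0,-0.186]},{"gripper":85,"travel":[0,0,0],"twist":[0,0,-0.186]},{"gripper":85,"travel":[0,0,0],"twist":[0,0,-0.186]},{"gripper":85,"travel":[0,0,0],"twist":[0,0,-0.186]},{"gripper":85,"travel":[0,0,0],"twist":[0,0,-0.186]},{"gripper":85,"travel":[0,0,0],"twist":[0,0,-0.186]},{"gripper":85,"travel":[0,0,0],"twist":[0,0,-0.186]},{"gripper":85,"travel":[0,0,0],"twist":[0,0,-0.186]},{"gripper":85,"travel":[0,0,0],"twist":[0,0,-0.186]},{"gripper":85,"travel":[0,0,0],"twist":[0,0,-0.186]},{"gripper":85,"travel":[0,0,0],"twist":[0,0,-0.186]}]' 
python3 -m crank '[{"gripper":85,"travel":[0,0,0],"twist":[0,0,-0.186]},{"gripper":85,"travel":[0,0,0],"twist":[0,0,-0.186]},{"gripper":85,"travel":[0,0,0],"twist":[0,0,-0.186]},{"gripper":85,"travel":[0,0,0],"twist":[0,0,-0.186]},{"gripper":85,"travel":[0,0,0],"twist":[0,0,0]},{"gripper":85,"travel":[0,0,0],"twist":[0,0,0]}]'
python3 - <<'E'
from h import *
from scipy.spatial.transform import Rotation as Ro
o=bot.get_obs();R=Ro.from_euler("xyz",o["tcp_rot"],degrees=True)
G=Ro.from_euler("xyz",[180,0,173],degrees=True)
print(o["q"],o["ee_pos"],o["tcp_rot"],"twist",(R.inv()*G).as_rotvec(),"then travel",G.inv().apply(np.array([.4825,.160,.2])-o["ee_pos"])*1e3)
E
```

```text
time: 5.08
ee_pos: [0.4975, 0.0508, 0.2081]
tcp_rot: [177.6, -4.3, 131.2]
wrist_force: [0.4, -0.6, -0.1]
opening: 0.0848
grasp_force: 0.0
time: 5.82
ee_pos: [0.4975, 0.0502, 0.2082]
tcp_rot: [175.4, -1.6, 173.1]
wrist_force: [-0.0, 1.0, 0.1]
opening: 0.0849
grasp_force: 0.0
[ 2.77208837 -1.13037709  3.692367   95.61747987  4.84396039  9.6686649 ] [0.49753478 0.05015465 0.20815229] [175.35758553  -1.59612575 173.13451117] twist [ 0.08098744 -0.02793749  0.00121764] then travel [ 28.30949217 107.19430264   8.15228644]
```

```bash
python3 -m crank '[{"gripper":85,"travel":[0,0,0],"twist":[0.081,-0.028,0.001]},{"gripper":85,"travel":[9.5,35.7,0],"twist":[0,0,0]},{"gripper":85,"travel":[9.4,35.7,0],"twist":[0,0,0]},{"gripper":85,"travel":[9.4,35.7,8],"twist":[0,0,0]},{"gripper":85,"travel":[0,0,0],"twist":[0,0,0]},{"gripper":85,"travel":[0,0,0],"twist":[0,0,0]}]' 
python3 - <<'E'
from h import *
import cv2
print(bot.get_obs()["q"])
s=bot.camera("scene")[:,:,::-1];t=bot.camera("top")[:,:,::-1]
cv2.imwrite("pics/b.png",np.hstack([cv2.resize(s[110:210,230:330],None,fx=4,fy=4),cv2.resize(t[150:290,200:340],None,fx=2.857,fy=2.857)]))
E
```

```text
time: 6.58
ee_pos: [0.4822, 0.1591, 0.2002]
tcp_rot: [-180.0, 0.0, 173.1]
wrist_force: [-0.3, 0.3, -0.3]
opening: 0.0848
grasp_force: 0.0
[ 1.82711716e+01 -9.99059086e-01  3.06591938e+00  9.40505070e+01
 -1.56274850e-02  2.51564649e+01]
```

View pics/b.png

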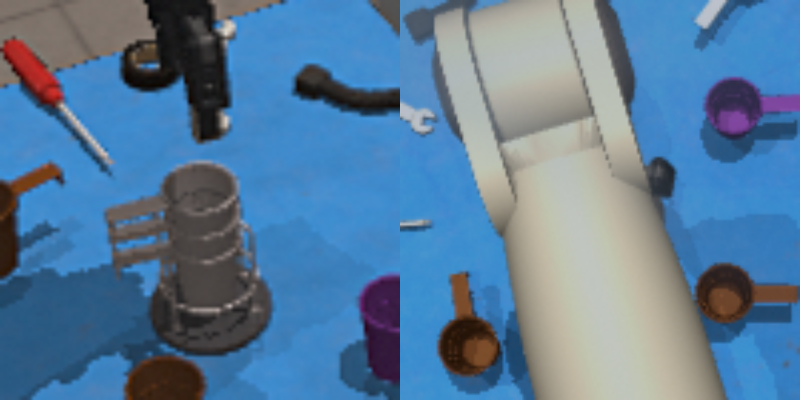

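```bash
python3 -m crank '[{"gripper":85,"travel":[0,0,35],"twist":[0,0,0]},{"gripper":85,"travel":[0,0,30],"twist":[0,0,0]},{"gripper":85,"travel":[0,0,16],"twist":[0,0,0]},{"gripper":85,"travel":[0,0,0],"twist":[0,0,0]},{"gripper":70,"travel":[0,0,0],"twist":[0,0,0]},{"gripper":70,"travel":[0,0,0],"twist":[0,0,0]},{"gripper":66,"travel":[0,0,0],"twist":[0,0,0]},{"gripper":66,"travel":[0,0,0],"twist":[0,0,0]}]' 20
python3 - <<'E'
from h import *
import cv2
s=bot.camera("scene")[:,:,::-1]
cv2.imwrite("pics/c.png",cv2.resize(s[110:210,230:330],None,fx=6,fy=6,interpolation=cv2.INTER_CUBIC))
E
```

```text
time: 7.68
ee_pos: [0.4823, 0.1592, 0.1194]
tcp_rot: [180.0, 0.0, 173.2]
wrist_force: [-0.3, -0.8, 0.7]
opening: 0.066
grasp_force: 0.0
```

View pics/c.png

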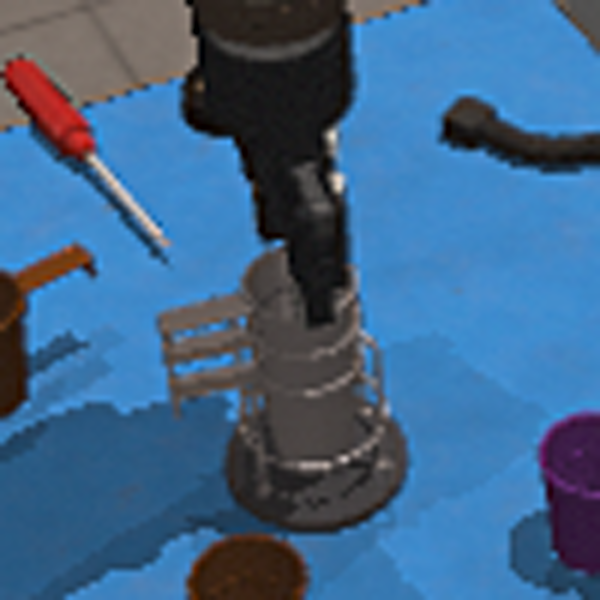

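The fingers straddle the cup. The near fingertip at crop (320,320) is just above the second rim at about y = 345, and nothing has been touched yet. I'll close gently while watching the side force.

```bash
for g in 1; do python3 -m crank '[{"gripper":63,"travel":[0,0,0],"twist":[0,0,0]},{"gripper":62,"travel":[0,0,0],"twist":[0,0,0]}]' 20; python3 -m crank '[{"gripper":61,"travel":[0,0,0],"twist":[0,0,0]},{"gripper":61,"travel":[0,0,0],"twist":[0,0,0]}]' 20; done
```

```text
time: 7.98
ee_pos: [0.4822, 0.1592, 0.1191]
tcp_rot: [180.0, 0.0, 173.2]
wrist_force: [0.4, -0.7, -0.4]
opening: 0.0621
grasp_force: 0.0
time: 8.22
ee_pos: [0.4822, 0.1592, 0.1191]
tcp_rot: [180.0, 0.0, 173.2]
wrist_force: [-0.1, -0.2, -0.3]
opening: 0.061
grasp_force: 0.0
```

```bash
python3 -m crank '[{"gripper":58,"travel":[0,0,0],"twist":[0,0,0]},{"gripper":50,"travel":[0,0,0],"twist":[0,0,0]},{"gripper":45,"travel":[0,0,0],"twist":[0,0,0]},{"gripper":45,"travel":[0,0,0],"twist":[0,0,0]}]' 60; python3 -m crank '[{"gripper":45,"travel":[0,0,-1],"twist":[0,0,0]},{"gripper":45,"travel":[0,0,-1],"twist":[0,0,0]},{"gripper":45,"travel":[0,0,-2],"twist":[0,0,0]},{"gripper":45,"travel":[0,0,0],"twist":[0,0,0]}]' 
```

```text
time: 8.72
ee_pos: [0.4826, 0.1586, 0.1203]
tcp_rot: [-180.0, 0.1, 173.1]
wrist_force: [-1.6, -4.1, 8.0]
opening: 0.0449
grasp_force: 4.2
time: 9.22
ee_pos: [0.4823, 0.1592, 0.1232]
tcp_rot: [180.0, 0.0, 173.2]
wrist_force: [0.1, 0.3, 0.0]
opening: 0.0452
grasp_force: 0.0
```

The fingers closed to 45 mm with no grip, so something slipped. I need to look.

```bash
python3 - <<'E'
from h import *
import cv2
o=bot.get_obs();print(o["wrist_force"],o["opening"],o["grasp_force"])
s=bot.camera("scene")[:,:,::-1];t=bot.camera("top")[:,:,::-1]
cv2.imwrite("pics/d_s.png",s)
cv2.imwrite("pics/d.png",np.hstack([cv2.resize(s[110:210,230:310],None,fx=6,fy=6,interpolation=cv2.INTER_CUBIC),cv2.resize(t[195:255,245:265],None,fx=10,fy=10)]))
E
```

```text
[0.09477153 0.28409351 0.00936815] 0.04517003885894205 0.0
```

View pics/d.png

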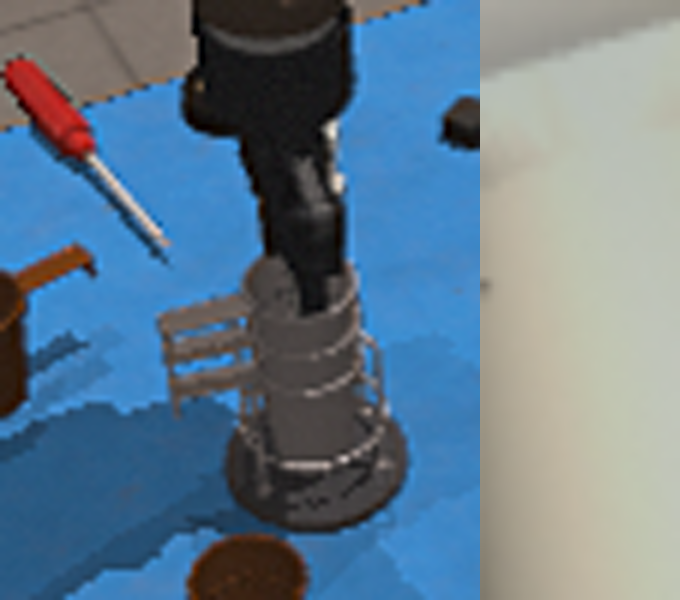

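The near finger now sits at or inside the rim, so the tips rode up over it. They must be higher than I assumed. I'll check the tip height from the earlier picture.

```bash
python3 - <<'E'
from h import *
np.set_printoptions(precision=1,suppress=True)
for y in(.129,.121,.114):
  for z in(.119,.127,.135,.145): print("c",y,z,(proj("scene",[.482,y,z])-[230,110])*6)
print("rim near",(proj("scene",[.4825,.13,.1465])-[230,110])*6,"2nd rim near",(proj("scene",[.4825,.13,.1195])-[230,110])*6)
print("cup axis rim",(proj("scene",[.4825,.16,.1465])-[230,110])*6)
for z in(.123,.135,.145,.15): print("d",z,(proj("scene",[.482,.159-.0225,z])-[230,110])*6,(proj("scene",[.482,.159-.037,z])-[230,110])*6)
E
```

```text
c 0.129 0.119 [321.9 352.6]
c 0.129 0.127 [321.  341.9]
c 0.129 0.135 [320. 331.]
c 0.129 0.145 [318.8 317.2]
c 0.121 0.119 [328.1 362.1]
c 0.121 0.127 [327.2 351.3]
c 0.121 0.135 [326.2 340.4]
c 0.121 0.145 [325.1 326.7]
c 0.114 0.119 [333.5 370.4]
c 0.114 0.127 [332.6 359.7]
c 0.114 0.135 [331.7 348.8]
c 0.114 0.145 [330.6 335.1]
rim near [318.7 313.7] 2nd rim near [321.9 350.5]
cup axis rim [295.6 278.8]
d 0.123 [315.7 338.4] [326.9 355.5]
d 0.135 [314.2 322.2] [325.5 339.3]
d 0.145 [313.  308.4] [324.3 325.5]
d 0.15 [312.3 301.5] [323.7 318.6]
```

```bash
python3 -m crank '[{"gripper":45,"travel":[0,0,-20],"twist":[0,0,0]},{"gripper":45,"travel":[0,0,-30],"twist":[0,0,0]},{"gripper":62,"travel":[0,0,-27],"twist":[0,0,0]},{"gripper":62,"travel":[0,0,0],"twist":[0,0,0]},{"gripper":62,"travel":[0,0,0],"twist":[0,0,0]}]' 60
python3 - <<'E'
from h import *
import cv2
s=bot.camera("scene")[:,:,::-1];o=bot.get_obs();print(o["ee_pos"],o["opening"])
cv2.imwrite("pics/e.png",cv2.resize(s[95:195,240:320],None,fx=6,fy=6,interpolation=cv2.INTER_NEAREST))
g=s.max(2)
for r in range(125,165): print(r,g[r,272:298])
x,y,z=o["ee_pos"]
for dz in(0,.006,.012,.018,.024): print(dz,proj("scene",[x,y-.031,z+dz]),proj("scene",[x,y-.0385,z+dz]))
E
```

```text
time: 9.95
ee_pos: [0.4821, 0.1591, 0.1993]
tcp_rot: [-180.0, -0.0, 173.2]
wrist_force: [-0.6, -0.6, -0.1]
opening: 0.0621
grasp_force: 0.0
[0.48187572 0.159078   0.19900494] 0.06203540858418213
125 [ 23  26  24  26  25  23  23  24  33  41  41  37  19  36 126 223 207 204
 206 207 207 206 205 205 205 204]
126 [ 18  26  28  27  28  20  26  24  31  42  40  39  20  20 107 225 207 204
 208 207 208 208 206 206 208 206]
127 [ 18  27  26  27  27  20  21  23  31  45  40  34  19  23 113 222 204 204
 202 202 205 207 207 205 207 207]
128 [ 22  24  24  26  30  25  21  26  23  29  26  25  21  20 105 222 204 198
 197 200 203 203 202 202 203 202]
129 [ 22  21  24  23  25  25  20  26  21  27  26  24  19  22 110 221 205 198
 197 198 202 201 201 199 201 201]
130 [ 18  11  19  17  19  24  24  26  24  24  24  24  20  19 110 220 202 199
 199 200 201 199 199 203 203 205]
131 [ 51  96 113 111  20  25  22  22  25  24  24  24  25  23 112 216 201 198
 199 197 198 198 202 203 203 205]
132 [191 219 212 159  19  20  20  23  31  34  38  39  21  22 108 209 195 194
 194 195 197 200 202 203 203 203]
133 [209 213 209 
[... 3140 characters left out ...]
 74  88 144 154  75  79 139
 187 211 205 205 204 205 206 203]
162 [ 64  74  88  89  94  98  91  80  59  69 124 129 140  95  76  59  75 117
 153 217 208 205 206 207 208 207]
163 [ 78  67  72  75  85 118 124  95 136 115  88  80  76  69  65  61  78 119
 148 214 210 208 207 207 206 208]
164 [ 78  70  73  72  74  78  77  71  80  78  74  73  70  72  69  66  98 138
 158 219 209 207 208 207 206 209]
0 [282.08438863 150.16060844] [283.09629908 151.6463101 ]
0.006 [281.95369561 148.67011586] [282.96913618 150.15600378]
0.012 [281.82196068 147.16774085] [282.8409556  148.65377062]
0.018 [281.68917133 145.65334075] [282.71174507 147.13946687]
0.024 [281.55531487 144.1267706 ] [282.58149214 145.61294646]
```

View pics/e.png

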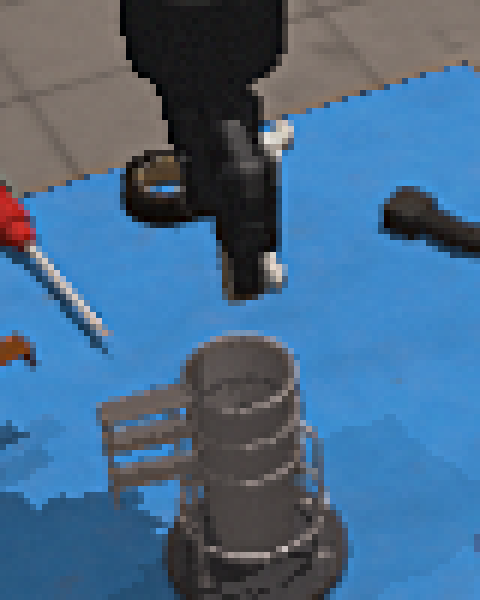

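Measured against the calibration, the tip bottom at pixel (280,144.5) lies about 20 mm behind the TCP at 62 mm opening. That explains why only a few mm overlapped the rim. The stack is unmoved. I'll go about 10 mm deeper than before.

```bash
python3 -m crank '[{"gripper":80,"travel":[0,0,0],"twist":[0,0,0]},{"gripper":80,"travel":[0,0,35],"twist":[0,0,0]},{"gripper":80,"travel":[0,0,35],"twist":[0,0,0]},{"gripper":80,"travel":[0,0,19],"twist":[0,0,0]},{"gripper":70,"travel":[0,0,0],"twist":[0,0,0]},{"gripper":64,"travel":[0,0,0],"twist":[0,0,0]},{"gripper":61,"travel":[0,0,0],"twist":[0,0,0]},{"gripper":61,"travel":[0,0,0],"twist":[0,0,0]}]' 60; python3 -m crank '[{"gripper":57,"travel":[0,0,0],"twist":[0,0,0]},{"gripper":57,"travel":[0,0,0],"twist":[0,0,0]},{"gripper":57,"travel":[0,0,0],"twist":[0,0,0]}]'
```

```text
time: 11.0
ee_pos: [0.483, 0.1606, 0.1129]
tcp_rot: [179.8, 0.1, 173.2]
wrist_force: [-0.8, 7.2, -0.4]
opening: 0.0611
grasp_force: 3.3
time: 11.38
ee_pos: [0.4832, 0.1611, 0.1134]
tcp_rot: [179.7, 0.2, 173.2]
wrist_force: [-2.0, 9.5, 3.2]
opening: 0.0575
grasp_force: 30.2
```

```bash
python3 -m crank '[{"gripper":57,"travel":[0.2,1,0],"twist":[0,0,0]},{"gripper":57,"travel":[0,1,0],"twist":[0,0,0]},{"gripper":57,"travel":[0,0,0],"twist":[0,0,0]}]';python3 - <<'E'
from h import *
import cv2
s=bot.camera("scene")[:,:,::-1]; o=bot.get_obs();print(o["ee_pos"],o["wrist_force"],o["torque"],o["opening"])
a=cv2.imread("pics/e.png");b=cv2.resize(s[95:195,240:320],None,fx=6,fy=6,interpolation=cv2.INTER_NEAREST)
cv2.imwrite("pics/f.png",b[100:])
d=cv2.absdiff(a,b).max(2)[::6,::6]; print("foot/stack diff rows 165+",d[70:].mean(),(d[70:]>40).sum(), "handle rows", (d[62:82,10:32]>40).sum())
E
```

```text
time: 11.75
ee_pos: [0.4832, 0.1617, 0.1133]
tcp_rot: [179.9, 0.2, 173.2]
wrist_force: [-1.6, 1.9, 8.0]
opening: 0.0577
grasp_force: 30.5
[0.4831187  0.16170635 0.11324851] [-1.87087523  2.72030799  6.91512362] [0.40195145 0.39303954 0.0880476 ] 0.057770548014006655
foot/stack diff rows 165+ 4.523333333333333 64 handle rows 11
```

View pics/f.png

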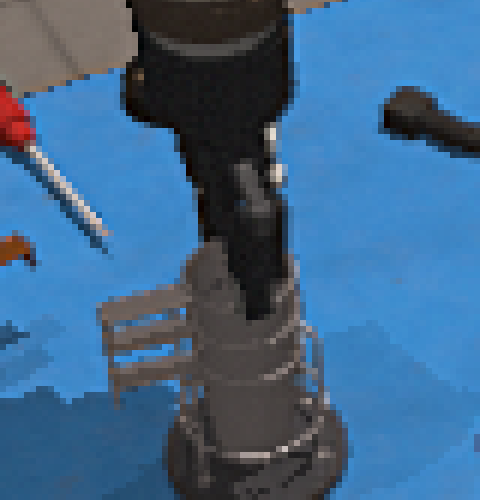

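The near fingertip, at about crop (260,318), is now on the cup wall between the top rim and the second rim, and the grip is about 30 N. I'll tighten it and pull up slowly.

```bash
python3 -m crank '[{"gripper":54,"travel":[0,0.7,-1],"twist":[0,0,0]},{"gripper":52,"travel":[0,0,-1],"twist":[0,0,0]},{"gripper":52,"travel":[0,0,0],"twist":[0,0,0]}]' 60;  python3 -m crank '[{"gripper":52,"travel":[0,0,-1],"twist":[0,0,0]},{"gripper":52,"travel":[0,0,-1],"twist":[0,0,0]},{"gripper":52,"travel":[0,0,0],"twist":[0,0,0]}]'
```

```text
time: 12.18
ee_pos: [0.483, 0.1618, 0.1136]
tcp_rot: [180.0, 0.1, 173.2]
wrist_force: [3.3, -1.9, 2.3]
opening: 0.0559
grasp_force: 64.6
time: 12.55
ee_pos: [0.4822, 0.1618, 0.1139]
tcp_rot: [-180.0, -0.1, 173.2]
wrist_force: [5.9, -0.0, -8.8]
opening: 0.0559
grasp_force: 65.9
```

```bash
python3 -m crank '[{"gripper":52,"travel":[-1,0,-1],"twist":[0,0,0]},{"gripper":52,"travel":[0,0,-1],"twist":[0,0,0]}]';  python3 -m crank '[{"gripper":52,"travel":[0,0,-1],"twist":[0,0,0]},{"gripper":52,"travel":[0,0,-1],"twist":[0,0,0]}]'
```

```text
time: 12.8
ee_pos: [0.4829, 0.1617, 0.117]
tcp_rot: [-180.0, -0.1, 173.2]
wrist_force: [0.4, -0.2, -0.1]
opening: 0.0559
grasp_force: 67.9
time: 13.05
ee_pos: [0.4834, 0.1618, 0.1197]
tcp_rot: [180.0, 0.0, 173.2]
wrist_force: [0.5, 0.8, -1.3]
opening: 0.0559
grasp_force: 67.9
```

```bash
python3 -m crank '[{"gripper":52,"travel":[0,0,-6],"twist":[0,0,0]},{"gripper":52,"travel":[0,0,-10],"twist":[0,0,0]},{"gripper":52,"travel":[0,0,-14],"twist":[0,0,0]},{"gripper":52,"travel":[0,0,-20],"twist":[0,0,0]},{"gripper":52,"travel":[0,0,-20],"twist":[0,0,0]},{"gripper":52,"travel":[0,0,-20],"twist":[0,0,0]},{"gripper":52,"travel":[0,0,-15],"twist":[0,0,0]},{"gripper":52,"travel":[0,0,0],"twist":[0,0,0]},{"gripper":52,"travel":[0,0,0],"twist":[0,0,0]}]'; python3 - <<'E'
from h import *
import cv2
s=bot.camera("scene")[:,:,::-1]; o=bot.get_obs();print(o["ee_pos"],o["wrist_force"],o["torque"],o["opening"])
cv2.imwrite("pics/g_s.png",s)
z=lambda x,y,w,h,k:cv2.resize(s[y:y+h,x:x+w],None,fx=k,fy=k,interpolation=cv2.INTER_CUBIC)
cv2.imwrite("pics/g.png",z(230,95,100,100,6))
E
```

```text
time: 14.18
ee_pos: [0.4832, 0.1617, 0.2235]
tcp_rot: [-180.0, -0.0, 173.2]
wrist_force: [-0.0, -0.1, -2.1]
opening: 0.0562
grasp_force: 67.9
[0.48308364 0.16167787 0.22333084] [ 0.71993601  0.45151015 -1.70776879] [-0.06779086  0.00221147  0.00496465] 0.05598414933804912
```

View pics/g.png

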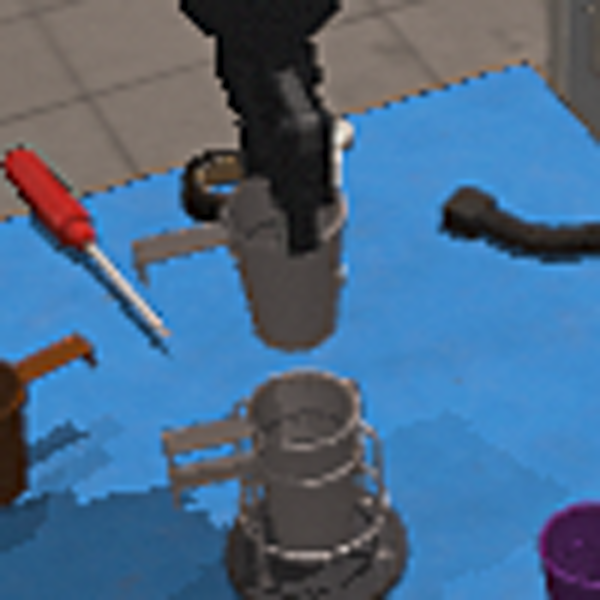

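The cup hangs upright and free of the caddy, with its foot bottom at crop (293,350) and handle end at (135,250). The caddy and its two cups still stand in place. Next: measure the in-hand height and handle angle.

```bash
python3 - <<'E'
from h import *
px=lambda x,y:((x+.5)/6-.5+230,(y+.5)/6-.5+95)
C=np.array([.4835,.1617])
th=np.linspace(0,6.28,90)
for z in(.170,.174,.178,.182,.186):
    q=np.array([proj("scene",[C[0]+.0215*np.cos(t),C[1]+.0215*np.sin(t),z]) for t in th]); i=q[:,1].argmax(); print(z,"foot low",q[i],"cols",q[:,0].min(),q[:,0].max())
print("obs foot",px(293,351),px(252,0)[0],px(337,0)[0])
for z in(.247,.251,.255):
    e=plane("scene",px(134,248),z)[:2]-C; print(z,np.linalg.norm(e),np.degrees(np.arctan2(e[1],e[0])))
# standing handle from scene too
P=lambda x,y:(300+(x-300+.5)/5-.5,225+(y-300+.5)/5-.5)
import cv2; s=cv2.imread("pics/scene0.png")
g=s.astype(int); 
for r in range(276,302): print(r,''.join('#' if (abs(g[r,c]-g[r,c].mean()).max()<22 and g[r,c].mean()>150) else ('o' if abs(g[r,c]-g[r,c].mean()).max()<25 else '.') for c in range(318,365)))
# placing
o=bot.get_obs(); from scipy.spatial.transform import Rotation as Ro
R=Ro.from_euler("xyz",o["tcp_rot"],degrees=True)
print("travel",R.inv().apply(np.array([.502,-.144,o["ee_pos"][2]])-o["ee_pos"])*1e3,o["time"])
E
```

```text
0.17 foot low [278.34802074 155.1845131 ] cols 271.93594208400526 285.66292181232484
0.174 foot low [278.25343081 154.22868665] cols 271.82600400723715 285.58817819612926
0.178 foot low [278.15835143 153.26791425] cols 271.71550320526603 285.5130527830069
0.182 foot low [278.06277878 152.30215742] cols 271.6044353464878 285.43754264008885
0.186 foot low [277.96670901 151.33137727] cols 271.4927960547268 285.36164480438987
obs foot (278.4166666666667, 153.08333333333334) 271.5833333333333 285.75
0.247 0.07547781792315361 169.58724360112151
0.251 0.07604116359957694 173.28241173016835
0.255 0.07691539872990918 176.90842239486778
276 o#o#######ooo##########oooooooooooooooooooooooo
277 o######oo###########ooooooooooooooooooooooooooo
278 oo#ooo###########ooo###oooooooooooooooooooooo##
279 oo###########ooo########o#ooooooooooooooooooo#o
280 .o########ooo###########oooooooooooooooooooo#o#
281 .oo####ooo##o############oooooooooooooooooo####
282 ..o##oo###################oo#ooooooooooooo#ooo#
283 ..oo####################ooooo#####ooooooo#oo###
284 ..oo###o#############ooooooooooo########ooo##
[... 250 characters left out ...]
oooooo######
290 .....o###oo####oooooooooooooooooooooooooo#o###o
291 .....oo##oo###oooooooooooooooooooooooooo###ooo#
292 ......o####oooooooooooooooooooooooooooooooo####
293 ......oooooooooooooooooooooooooooooooooo#######
294 ......oooooooooooooooooooooooooooooooo####ooo##
295 ......oooooooooooooooooooooooo#ooooo####oo###oo
296 .......ooooooooooooooooooooooooo#oo##oo###oo###
297 ........ooooooooo##ooooooooooooooo#o###oo######
298 ........oo#oooo######oooooooooooo###ooo######o#
299 .........o##o######ooo##ooooooo##ooo######o####
300 .........oo######ooo######o###ooo######o####oo#
301 .........oo###ooo######oo##ooo######oo###ooo###
travel [-5.51391528e+01 -3.01258128e+02  7.24847095e-02] 14.225
```

```bash
python3 -m crank '[{"gripper":52,"travel":[-3,-16,0],"twist":[0,0,0]},{"gripper":52,"travel":[-6,-33,0],"twist":[0,0,0]},{"gripper":52,"travel":[-7,-40,0],"twist":[0,0,0]},{"gripper":52,"travel":[-8,-42,0],"twist":[0,0,0]},{"gripper":52,"travel":[-8,-42,0],"twist":[0,0,0]},{"gripper":52,"travel":[-8,-42,0],"twist":[0,0,0]},{"gripper":52,"travel":[-7,-40,0],"twist":[0,0,0]},{"gripper":52,"travel":[-5,-30,0],"twist":[0,0,0]},{"gripper":52,"travel":[-3,-16,0],"twist":[0,0,0]},{"gripper":52,"travel":[0,0,0],"twist":[0,0,-0.087]},{"gripper":52,"travel":[0,0,0],"twist":[0,0,0]},{"gripper":52,"travel":[0,0,0],"twist":[0,0,0]}]'; python3 - <<'E'
from h import *
import cv2
s=bot.camera("scene")[:,:,::-1]; o=bot.get_obs();print(o["ee_pos"],o["tcp_rot"],o["q"]); X=o["ee_pos"]
cv2.imwrite("pics/h_s.png",s)
from scipy.spatial.transform import Rotation as Ro
print(Ro.from_euler("xyz",o["tcp_rot"],degrees=True).inv().apply(np.array([.502,-.144,X[2]])-X)*1e3)
a=np.radians(178)
p=proj("scene",[X[0]+.076*np.cos(a),X[1]+.076*np.sin(a),.251]);print("pred handle end",p)
x0,y0=p.astype(int)-[10,10]
for r in range(y0,y0+22): print(r,x0,s[r,x0:x0+26].astype(int).max(1)-s[r,x0:x0+26].min(1))
E
```

```text
time: 15.72
ee_pos: [0.502, -0.1434, 0.2241]
tcp_rot: [180.0, 0.0, 178.1]
wrist_force: [0.1, 0.1, -1.8]
opening: 0.0554
grasp_force: 67.9
[ 0.50210123 -0.14331645  0.22413439] [1.79993028e+02 1.82137951e-02 1.78106409e+02] [-1.59371177e+01  1.50836696e+00  8.25295766e+00  9.67286132e+01
  1.11835885e-02 -1.40435264e+01]
[ 7.85900434e-02 -6.86523053e-01 -1.08524997e-04]
pred handle end [304.38943438 206.45826135]
196 294 [143 129 144 135 138 142 143 141 140 140 137 137 136 138 137 141 138 135
 126 123 129 138 135  80  86  74]
197 294 [120 118 138 138 140 143 144 140 141 140 137 140 139 138 135 138 140 138
 135 132 137 132  79  82  85  87]
198 294 [134 134 137 143 143 144 144 142 140 140 139 140 141 139 137 140 139 138
 138 139 131  79  75  87  98  99]
199 294 [137 139 144 145 143 142 144 142 138 141 140 139 138 140 138 137 134 139
 140 138 135  82  87  81  24  17]
200 294 [139 143 142 143 145 145 146 143 138 137 137 136 138 140 140 138 139 143
 147 150 138  34  25  15  15  16]
201 294 [138 140 142 146 147 147 144 139 136 136 137 132 137 139 144 146 155 152
 102  51  12  21  15  17  13
[... 1145 characters left out ...]
5 137 138]
212 294 [145 145 140 144 145 142 141 141 142 146 150 135  39  41 152 141 135 129
 123 126 132 136 134 135 135 138]
213 294 [146 146 144 140 143 142 138 137 140 141 146 152 128  65 144 132 129 130
 131 133 134 135 136 138 134 134]
214 294 [145 143 145 142 141 143 142 138 140 141 145 146 151 141 144 136 136 136
 132 128 132 132 133 134 130 131]
215 294 [143 144 144 142 141 143 142 139 140 138 141 143 146 144 143 137 134 142
 139 138 134 131 129 136 134 131]
216 294 [136 140 143 141 130 136 141 144 142 143 142 143 142 144 145 141 140 140
 140 140 138 135 130 135 135 132]
217 294 [140 140 147 143 142 144 144 142 143 145 143 141 141 143 145 141 137 140
 140 139 136 130 132 133 132 131]
```

```bash
python3 -m crank '[{"gripper":52,"travel":[0,0,20],"twist":[0,0,0]},{"gripper":52,"travel":[0,0,35],"twist":[0,0,0]},{"gripper":52,"travel":[0,0,35],"twist":[0,0,0]},{"gripper":52,"travel":[0,0,35],"twist":[0,0,0]},{"gripper":52,"travel":[0,0,25],"twist":[0,0,0]},{"gripper":52,"travel":[0,0,12],"twist":[0,0,0]},{"gripper":52,"travel":[0,0,2],"twist":[0,0,0]},{"gripper":52,"travel":[0,0,0],"twist":[0,0,0]}]';  python3 -m crank '[{"gripper":52,"travel":[0,0,2],"twist":[0,0,0]},{"gripper":52,"travel":[0,0,2],"twist":[0,0,0]},{"gripper":52,"travel":[0,0,0],"twist":[0,0,0]}]'
```

```text
time: 16.77
ee_pos: [0.5027, -0.1437, 0.0611]
tcp_rot: [-180.0, 0.1, 178.2]
wrist_force: [-0.1, -1.6, -1.2]
opening: 0.0558
grasp_force: 67.9
time: 17.15
ee_pos: [0.5022, -0.1436, 0.0561]
tcp_rot: [180.0, 0.0, 178.1]
wrist_force: [0.6, 0.1, -1.4]
opening: 0.0558
grasp_force: 67.9
```

```bash
python3 -m crank '[{"gripper":52,"travel":[0,0,1],"twist":[0,0,0]},{"gripper":52,"travel":[0,0,1],"twist":[0,0,0]},{"gripper":52,"travel":[0,0,0],"twist":[0,0,0]}]';python3 -m crank '[{"gripper":52,"travel":[0,0,1],"twist":[0,0,0]},{"gripper":52,"travel":[0,0,0],"twist":[0,0,0]}]';python3 -m crank '[{"gripper":52,"travel":[0,0,1],"twist":[0,0,0]},{"gripper":52,"travel":[0,0,0],"twist":[0,0,0]}]'
```

```text
time: 17.52
ee_pos: [0.5022, -0.1436, 0.054]
tcp_rot: [180.0, 0.0, 178.2]
wrist_force: [0.8, 0.8, -1.2]
opening: 0.0558
grasp_force: 68.0
time: 17.77
ee_pos: [0.5025, -0.1437, 0.0539]
tcp_rot: [-180.0, 0.1, 178.2]
wrist_force: [-1.6, 0.2, 5.2]
opening: 0.0557
grasp_force: 68.7
time: 18.02
ee_pos: [0.5028, -0.1437, 0.0539]
tcp_rot: [-180.0, 0.2, 178.2]
wrist_force: [-4.7, 0.7, 12.3]
opening: 0.0558
grasp_force: 69.4
```

Contact is at TCP z = 0.054. I'll ease the pressure, release, and rise straight up.

```bash
python3 -m crank '[{"gripper":52,"travel":[0,0,-1],"twist":[0,0,0]},{"gripper":52,"travel":[0,0,0],"twist":[0,0,0]}]'; python3 -m crank '[{"gripper":56,"travel":[0,0,0],"twist":[0,0,0]},{"gripper":58,"travel":[0,0,0],"twist":[0,0,0]},{"gripper":60,"travel":[0,0,0],"twist":[0,0,0]},{"gripper":64,"travel":[0,0,0],"twist":[0,0,0]},{"gripper":72,"travel":[0,0,0],"twist":[0,0,0]},{"gripper":74,"travel":[0,0,0],"twist":[0,0,0]},{"gripper":74,"travel":[0,0,0],"twist":[0,0,0]}]' 20
```

```text
time: 18.27
ee_pos: [0.5025, -0.1437, 0.0539]
tcp_rot: [-180.0, 0.1, 178.2]
wrist_force: [-0.6, 1.9, 7.2]
opening: 0.0562
grasp_force: 68.9
time: 19.15
ee_pos: [0.5022, -0.1437, 0.0531]
tcp_rot: [180.0, 0.0, 178.1]
wrist_force: [0.8, -0.9, 0.1]
opening: 0.0741
grasp_force: 0.0
```

```bash
python3 -m crank '[{"gripper":74,"travel":[0,0,-8],"twist":[0,0,0]},{"gripper":74,"travel":[0,0,-20],"twist":[0,0,0]},{"gripper":74,"travel":[0,0,-40],"twist":[0,0,0]},{"gripper":74,"travel":[0,0,-40],"twist":[0,0,0]},{"gripper":74,"travel":[0,0,-40],"twist":[0,0,0]},{"gripper":74,"travel":[0,30,0],"twist":[0,0,0]},{"gripper":74,"travel":[0,45,0],"twist":[0,0,0]},{"gripper":74,"travel":[0,45,0],"twist":[0,0,0]},{"gripper":74,"travel":[0,45,0],"twist":[0,0,0]},{"gripper":74,"travel":[0,40,0],"twist":[0,0,0]},{"gripper":74,"travel":[0,0,0],"twist":[0,0,0]},{"gripper":74,"travel":[0,0,0],"twist":[0,0,0]}]'; python3 - <<'E'
from h import *
import cv2
s=bot.camera("scene")[:,:,::-1].copy();t=bot.camera("top")[:,:,::-1].copy()
cv2.imwrite("pics/i_s.png",s);cv2.imwrite("pics/i_t.png",t)
a=np.radians(178)
for n,C in(("new",[.5025,-.1437]),("standing",[.4925,-.281])):
  H=np.array([C[0]+.073*np.cos(a),C[1]+.073*np.sin(a),.081])
  for v,im in(("scene",s),("top",t)):
    p=proj(v,[*C,.086]);h=proj(v,H);print(n,v,"rim",p,"handle end",h)
# handle lines in top view: bright, low-saturation, strap vs tray edge/blue beyond front edge
for r in range(190,256): print(r,''.join('.' if im>60 else ('#' if m>165 else 'o') for im,m in zip(t[r,345:440].astype(int).max(1)-t[r,345:440].min(1),t[r,345:440].max(1))))
E
```

```text
time: 20.65
ee_pos: [0.5087, 0.0611, 0.2015]
tcp_rot: [-180.0, 0.0, 178.2]
wrist_force: [-0.3, -0.6, -0.8]
opening: 0.0736
grasp_force: 0.0
new scene rim [330.09357732 234.58138089] handle end [306.83574714 244.74594696]
new top rim [375.45707162 217.37313035] handle end [374.38957273 241.94686653]
standing scene rim [351.86015888 273.97386968] handle end [327.01575553 285.7123721 ]
standing top rim [421.62963567 221.80800087] handle end [420.87624024 246.4637844 ]
190 ...........................................................................oooooooooooooooooooo
191 ...........................................................................oooooooooooooooooooo
192 ...........................................................................oooooooooooooooooooo
193 ..........................................................................ooooooooooooooooooooo
194 ..........................................................................ooooooooooooooooooooo
195 ..........................................................................ooooooooooooooooooooo
196 ..........................
[... 5269 characters left out ...]

249 .....................................................................oooooooo########o#........
250 ............................................................................oooooo#####........
251 ..................................................................................oooo.........
252 ...............................................................................................
253 ...............................................................................................
254 ...............................................................................................
255 ...............................................................................................
```

The top view shows the new cup's rim centred at (375,217), as predicted. Its handle runs straight down column 375, parallel to the standing cup's at column 421. Both cups are upright and well apart, and the gripper is clear, so I'm handing in.

```bash
python3 -c "
from workcell import bot
print(bot.job_done())"
```

```text
the job is handed in; nothing more can be done
None
```

I pulled the top cup straight up off the two below and set it upright in the free half of the drip tray, clear of the other cup, its handle within about 1–2° of that cup's; the caddy was still standing in place after the pull, and I handed the job in at about 21 s.

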